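# Press the dust cover home on a bicycle hub

## Robot

A 7-joint arm with a two-finger parallel gripper is mounted at the origin on the work surface. World frame = base frame: x ahead of the robot, y to its left, z up, the work surface at z = 0. Lengths are in mm, angles in degrees, forces in N, time in s.
With the tool pointing down it reaches from about 425 to 975 mm from the base axis. Payload 16.7 kg.
Tool frame: the origin (TCP) lies midway between the tips of the shut fingers; the grasp point (between the pads) lies behind it (r.tcp_to_grasp is the z of the grasp point in the tool frame, in mm); z points along the fingers, y is the line along which they close (so a half turn about z gives the same grasp; the last joint's range is limited). The gripper opens to 85 mm and grips with 20 to 120 N. Pads are 22 mm wide; open, the fingers measure 114 mm over their backs; the gripper's body (76 mm by 85 mm) begins 54 mm behind the grasp point. The pads swing forward as they close: fully open they stand 13 mm farther back than shut.
Start: joints at [-76.519, 24.414, 4.234, 92.017, -1.954, 63.644, -3.845], TCP at [253.379, 625.6, 231.302] pointing down, gripper open.
Joint ranges: [-163.25, 163.25], [-28.42, 122.38], [-70.27, 78.77], [12.13, 141.07], [-58.53, 238.53], [9.26, 117.41], [-156.51, 156.51]. Speed limits (degrees/s): [108.29, 108.29, 136.94, 136.94, 172.46, 172.46, 172.46].

## Interface

Orientations are given as a 3x3 rotation matrix whose columns are the frame's x, y, z axes.
In Python, from workcell import r, imaging, models gives the robot as it stands.
- The arm moves only by the tool servo_tool, never from a script. Its argument "rows" is text: rows parted by semicolons, each of 4 numbers parted by spaces: the shift along the tool's x, y, z in m, then the turn about the tool's z in rad. In form: tx ty tz twist; .... A call has exactly 5 rows; each row is the pose to reach, as a shift and turn from the pose commanded when the call began, along the tool's axes at that moment; what a row does not reach only later rows make up. A row lasts 1/8 s, in which the tool goes at most 62.5 mm and 10.7 degrees, less where a joint would pass 70% of its speed; a pose out of reach is approached as far as the arm can. A call with a gripper value outside its range is refused whole. "grip" is the opening, from -1 (shut) to 1 (fully open), so that 0 is half open, set as the call begins (left out, the last holds). The fingers move at their own pace and stop on an object; "grip_force" is the grip in N (left out, the last holds). Time passes only in rows, so rows that repeat a pose let the fingers close, or fill a call up. It gives the time, the measured TCP pose, the force, the opening and the grip force at its end, in the units of the state.
- r.get_state(): the state, without advancing time (a new reading comes with each control period).
- imaging.camera(name): name is "scene" or "top"; returns the picture (480x640x3 uint8, blue, green, red); there is no depth.
- imaging.get_calibration(name): a dict with "vertical_fov" (degrees; the focal length in pixels is half the picture's height over the tangent of half this angle, whatever the lens; pixels are square), "cx", "cy" (the principal point, pixels), "position" and "orientation" of the camera in the world. Camera axes: x right, y down, z forward; pixel columns grow to the right and rows downward; lengths in mm; the calibration is good to about 2 mm. A picture is of the moment at which its call begins. get_calibration takes no time and is no camera call.
- r.close_job(): hands the job in; it is judged then, once.
Trained networks look in the newest picture that a camera, given by its name, has taken for a name from the list of things; names that differ only in an ending like _2 or _b are one class to them, and where a whole thing is asked for, a point or a joint stands for the part that bears it (a point fixed in the world has none). Each returns a list of dicts, best first, with "conf" (0 to 1); they miss things now and then, are a little off and sometimes report something else, mostly with a low value. They report only what shows in the picture. A call takes as long as a camera call. They do not tell look-alikes from the thing itself.
- models.regions_of(camera, query): "pixels" (480x640 bool, what is visible of it) and "bbox" ([centre column, centre row, width, height] in pixels, round what is visible of it).
- models.pinpoint(camera, query): "xy" ([column, row] in pixels: a listed point, or the origin of a listed thing).
The state is a dict: "clock": time; "qpos": joint angles; "joint_vel": joint speeds; "joint_efforts": joint torques, N m; "tcp_pos": TCP position; "tcp_rot": TCP orientation; "force": force on the tool from outside, world axes, zero at the start; "torque": the same for the moment, N m; "gripper_width": opening from 0.0 (shut) to 1.0 (fully open); "grip_force": force on a finger pad.
Only numpy, scipy, OpenCV 4.12 (cv2) and the standard library are available. Lean on these libraries where they do the work, as an engineer would, in place of code of your own. Each camera call takes 0.05 s, during which the arm holds its last target. There are 200 camera calls.

## Task

Pick up the seating tool, set its hollow foot over the knob of the black dust cover that stands loosely started in the top of the bicycle hub, and press the cover straight down until it clicks fully home, flush all round; then keep it pressed down with about 15 N for half a second. Push steadily and never harder than 24 N, or the cover dents. Then stand the tool upright on the bench again, clear of the hub, and leave the jar, spanner and lockring where they are.

Things in the scene. Friction and masses are not known exactly. Their poses are not given: they have to be found in the camera images.
- tool: Seating tool, about 250 g, standing upright on the bench. Steel tube foot 31 mm in diameter, open below: bore 16 mm wide, 30 mm deep. Steel collar 31 mm wide from 30 to 38 mm height, then a round dark wooden handle 24 mm in diameter up to 112 mm, then a steel end 25 mm wide up to 120 mm. Origin: on the axis at the foot's open end; z along the axis to the handle.
- hub: Aluminium bicycle hub, axis upright, rigidly fixed on a 90 x 80 mm wooden block whose height varies. Two flanges 58 mm in diameter; above the upper one a bearing cup, 44 mm outside, bore 32 mm, its rim 108 mm above the origin. 8 mm below the rim four sprung steel balls stand into the bore; they hold the cover out until it is pressed past them, then catch it. Origin on the axis; z up.
- hub_rim (a point): Centre of the open top rim of the hub's bearing cup; z up. The underside of the cover's flange rests on this rim when the cover is home.
- cover: Black plastic cover, 30 g: flange 38 mm wide, 4 mm thick, on it a knob 14 mm wide, 7 mm high; below, a stem 30 mm wide, 18.5 mm long. It starts loosely in the cup, flange about 10 mm above the rim. Pressing needs a force that rises unevenly to some 8 to 15 N (hidden friction) in the first 3 to 4 mm; then it gives way and drops onto the rim, rigid. Origin: on the axis at the flange's underside; z up.
- cover_shoulder (a point): Point on the cover's axis at the height of the flange's top face (4 mm above the cover's origin), around the foot of the knob: the tool's foot bears on this face, not on the knob, whose top is 7 mm higher.
- jar: Bystander: grey grease jar, 60 mm in diameter and 60 mm high; origin at its underside.
- spanner: Bystander: steel spanner 170 mm long lying flat; origin under it; its length lies along its x.
- lockring: Bystander: dark steel ring lying flat, 64 mm outside, 36 mm hole, 6 mm thick; origin at the centre of its underside.
Mind the look-alikes: they are no part of the job. There is more than one size of the tool; the one meant has the size given above. There is more than one size of the cover; the one meant has the size given above.

How it is judged (in metres and radians):
On the way, in this order (a step that is already met when the one before it is completed fails the run):
1. the tool's foot stands squarely on the cover's flange, around the knob, before the cover is home (z of tool in the frame of cover_shoulder below 0.002 m and horizontal distance between tool and cover_shoulder below 0.003 m and angle between the z axis of tool and the z axis of hub, either way round below 0.1 rad and contact force between tool and cover above 1 N and z of cover in the frame of hub_rim above 0.004 m).
2. the cover is home and the tool stays pressed firmly on it (z of cover in the frame of hub_rim below 0.0015 m and horizontal distance between cover and hub_rim below 0.003 m and angle between the z axis of cover and the z axis of hub, either way round below 0.05 rad and contact force between tool and cover above 11 N), for 0.3 s.
At the end, for the whole second after the job is handed in: The cover is home: its flange within 1.5 mm of the rim, within 3 mm of the hub's axis and square to it within 0.05 rad; the tool stands upright (0.1 rad) on the bench at rest, released, more than 60 mm from the hub's axis and not touching it; the bystanders are within 20 mm of where they were (z of cover in the frame of hub_rim below 0.0015 m and horizontal distance between cover and hub_rim below 0.003 m and angle between the z axis of cover and the z axis of hub, either way round below 0.05 rad and angle between tool's own z axis and vertical below 0.1 rad and height (world z) of tool between -0.006 and 0.006 m and contact force between tool and hub below 0.1 N and horizontal distance between tool and hub above 0.06 m and linear speed of tool below 0.02 m/s and contact force between the fingers and tool below 0.1 N).
It fails at once if the tool pushes on the cover with more than 24 N (contact force between tool and cover above 24 N).
It fails at once if the cover is pushed by the hand rather than the tool (contact force between any of the fingers, the arm and cover above 2 N).
It fails at once if the jar is moved by more than 20 mm (distance of jar from where it was at the start of the episode above 0.02 m).
It fails at once if the spanner is moved by more than 20 mm (distance of spanner from where it was at the start of the episode above 0.02 m).
It fails at once if the lockring is moved by more than 20 mm (distance of lockring from where it was at the start of the episode above 0.02 m).
It also fails if it takes over 61 s, if anything falls off the work surface, if the arm or the gripper's body presses on something with over 40 N, if the wrist force passes 120 N, or if a joint passes its speed limit or range.

## Working session

There is one attempt and no reset: what is moved stays moved. The work goes in short steps, Python scripts to look and compute and a tool call to move; the robot and the scene stay as the last step left them, time stands still between calls to the robot, and variables do not carry over. Pictures are saved under pics/ and viewed, at most 10 in all, crops included, and the job is handed in when it is done.

Besides the shell and the picture viewer there is one more tool, called after "Emit:" as name(argument=value, ...) on one line, values as JSON. servo_tool: Moves the arm, as the interface text tells. Its arguments: {"type":"object","properties":{"rows":{"type":"string"},"grip":{"type":"number"},"grip_force":{"type":"number"}},"required":["rows"]}

```bash
mkdir -p pics; cat > h.py <<'E'
import numpy as np, cv2
from workcell import r, imaging, models
def ray(cam,u,v):
    c=imaging.get_calibration(cam); f=240/np.tan(np.radians(c["vertical_fov"])/2)
    R=np.array(c["orientation"]); d=R@np.array([(u-c["cx"])/f,(v-c["cy"])/f,1]); return np.array(c["position"]),d
def at(cam,u,v,z):
    p,d=ray(cam,u,v); return p+d*(z-p[2])/d[2]
def proj(cam,P):
    c=imaging.get_calibration(cam); f=240/np.tan(np.radians(c["vertical_fov"])/2)
    q=np.array(c["orientation"]).T@(np.array(P)-c["position"]); return np.array([c["cx"]+f*q[0]/q[2],c["cy"]+f*q[1]/q[2]])
E
python3 - <<'E'
from h import *
ims=[]
for c in("scene","top"):
    im=imaging.camera(c);cv2.imwrite(f"pics/{c}0.png",im)
    print(c,imaging.get_calibration(c))
    for n in("tool","hub","cover","jar","spanner","lockring"):
        for d in models.regions_of(c,n): print(n,"reg",np.round(d["bbox"],1),round(d["conf"],2))
    for n in("tool","hub","hub_rim","cover","cover_shoulder","lockring","jar"):
        for d in models.pinpoint(c,n): print(n,"pt",np.round(d["xy"],1),round(d["conf"],2))
print(r.get_state(), r.tcp_to_grasp)
E
```

```text
scene {'vertical_fov': 42.18141017854795, 'cx': 313.8875118505997, 'cy': 237.6904845451052, 'position': array([1183.95879897, -441.61988942,  745.2413956 ]), 'orientation': array([[ 0.54362696,  0.56858797, -0.61739571],
       [ 0.8392416 , -0.3577436 ,  0.40950342],
       [ 0.01196935, -0.74076126, -0.67166174]])}
tool reg [435.  182.   33.8  93.4] 0.84
tool reg [392.3 180.1  19.8  56.1] 0.73
tool reg [386.8 140.6  29.1  84.7] 0.68
hub reg [250.3 292.5  74.1  69.8] 0.81
cover reg [246.2 259.3  24.3  20. ] 0.79
cover reg [163.9 299.6  12.1  17.6] 0.68
jar reg [320.  238.3  32.7  48.1] 0.82
jar reg [253.2 293.2  70.6  73.1] 0.72
spanner reg [498.3 274.3  74.6  73.8] 0.96
lockring reg [268.5 384.6  45.8  45.5] 0.92
lockring reg [392.6 181.9  18.9  56.1] 0.15
tool pt [389.  207.1] 0.95
tool pt [383.7 177.3] 0.7
tool pt [429.4 220.5] 0.62
hub pt [251.8 310.6] 0.68
hub_rim pt [248.3 261.9] 0.96
cover pt [267.9 382.3] 0.75
cover pt [247.3 257.1] 0.61
cover pt [166.1 296.1] 0.5
cover_shoulder pt [246.3 254.4] 0.78
cover_shoulder pt [163.7 297.1] 0.75
lockring pt [265.7 384. ] 0.8
jar pt [
[... 1278 characters left out ...]
y([-0.18042829,  0.05521663, -0.05748766,  0.02202429,  0.05101653,
       -0.04687963, -0.0506331 ]), 'joint_efforts': array([-1.72074611e-03, -9.49510288e+01,  3.75586107e+00, -4.63886404e+01,
        1.90031872e-02,  2.40416535e-03,  2.59794371e-05]), 'tcp_pos': array([253.40147388, 625.58322166, 231.31414375]), 'tcp_rot': array([[-9.26854207e-01,  3.75421468e-01, -9.81869159e-06],
       [ 3.75421468e-01,  9.26854207e-01, -2.53532681e-05],
       [-4.17665509e-07, -2.71849308e-05, -1.00000000e+00]]), 'force': array([ 0.53606845, -0.20576474,  0.36949246]), 'torque': array([-0.03228435, -0.02502597, -0.01110909]), 'grip_force': 0.0, 'gripper_width': 0.9968787900840159} -18.700000000000003
```

View pics/scene0.png

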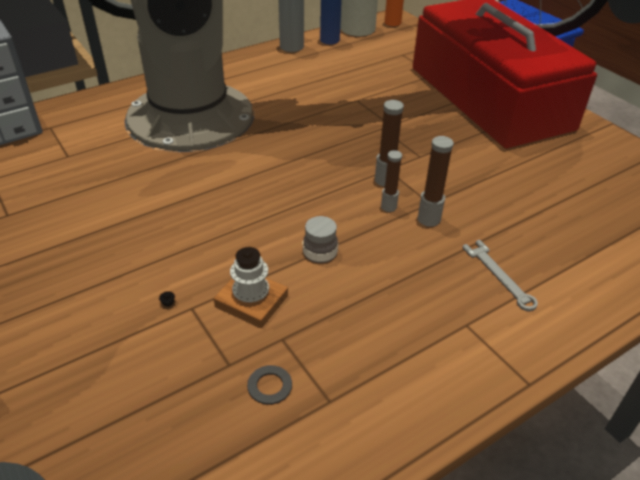

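View pics/top0.png

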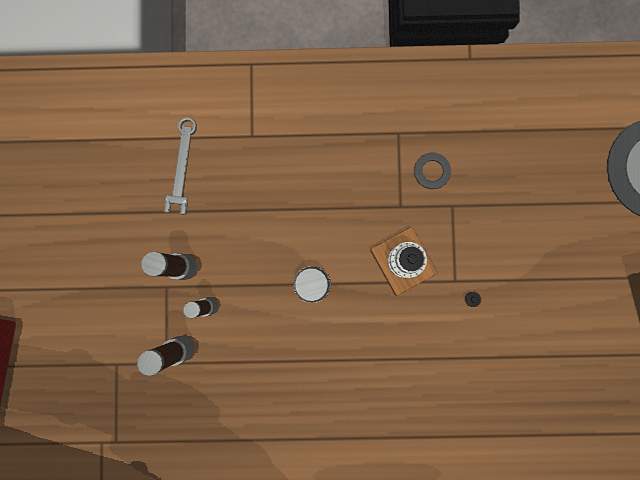

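The scene shows three seating tools: A at scene (435,182) / top (170,265), B at (392,180) / (200,310), and C at (387,140) / (163,358). The covers are one in the hub at scene (247,258) and a loose small one at (166,299). Next I measure the heights and widths of A, B and C.

```bash
cat > sil.py <<'E'
from h import *
from scipy.optimize import least_squares
def sil(cam,x,y,s):  # convex hull outline of tool scaled s, bounding hull points
    t=np.linspace(0,2*np.pi,40); P=[]
    for z,rad in((0,15.5),(38,15.5),(112,12.5),(120,12.5)):
        P+= [proj(cam,(x+s*rad*np.cos(a),y+s*rad*np.sin(a),s*z)) for a in t]
    return np.array(P)
def feats(P):
    return np.array([P[:,0].min(),P[:,0].max(),P[:,1].min(),P[:,1].max()])
E
python3 - <<'E'
from sil import *
ims={c:imaging.camera(c) for c in("scene","top")}
reg={c:models.regions_of(c,"tool") for c in ims}
for name,a,b in(("A",(435,182),(170,265)),("B",(392,180),(200,310)),("C",(387,140),(163,358))):
    obs=[]
    for c,q in(("scene",a),("top",b)):
        d=min(reg[c],key=lambda d:np.hypot(*(np.array(d["bbox"][:2])-q))); m=d["pixels"]
        v,u=np.nonzero(m); obs.append((c,np.array([u.min()-.5,u.max()+.5,v.min()-.5,v.max()+.5]),m.sum()))
    for use in(obs,obs[:1],obs[1:]):
        f=lambda p:np.concatenate([feats(sil(c,*p))-o for c,o,_ in use])
        r0=at("scene",a[0],a[1]+25,0)
        s=least_squares(f,[r0[0],r0[1],1.],x_scale=[10,10,.1],loss="soft_l1")
        print(name,np.round(s.x,2),np.round(f(s.x),1))
    print([ (o[0],o[1],o[2]) for o in obs])
k=ims["scene"][80:240,360:470]; k2=ims["top"][220:390,120:240]
a=cv2.resize(k,(396,576),interpolation=cv2.INTER_CUBIC);b=cv2.resize(k2,(400,567),interpolation=cv2.INTER_CUBIC)
b=cv2.copyMakeBorder(b,0,9,0,0,cv2.BORDER_CONSTANT)
cv2.imwrite("pics/crop1.png",np.hstack([a,b]))
# hub / cover
for c in ims: 
  for n in("hub_rim","cover_shoulder","cover"):
    print(c,n,[ (np.round(d["xy"],1),round(d["conf"],2)) for d in models.pinpoint(c,n)])
def tri(p,q):
    A=[];B=[]
    for cam,x in(("scene",p),("top",q)):
        o,d=ray(cam,*x);d/=np.linalg.norm(d);M=np.eye(3)-np.outer(d,d);A.append(M);B.append(M@o)
    return np.linalg.lstsq(np.vstack(A),np.hstack(B),rcond=None)[0]
print("rim",tri((248.3,261.9),(408.3,262)),"sh",tri((246.3,254.4),(410.5,258)))
print("jar",at("top",308,283.5,0),"spare",at("top",472,299,0))
h=cv2.resize(np.vstack([ims["scene"][235:330,205:295],ims["top"][215:310,365:455]]),None,fx=3.1,fy=3.1,interpolation=cv2.INTER_CUBIC)
cv2.imwrite("pics/crop2.png",h)
E
```

```text
Traceback (most recent call last):
  File "sil.py", line 6, in sil
    P+= [proj(cam,(x+s*rad*np.cos(a),y+s*rad*np.sin(a),s*z)) for a in t]
         ~~~~^^^^^^^^^^^^^^^^^^^^^^^^^^^^^^^^^^^^^^^^^^^^^^^
  File "h.py", line 9, in proj
    c=imaging.get_calibration(cam); f=240/np.tan(np.radians(c["vertical_fov"])/2)
ValueError: time passes only in moves, steps and waits
```

```bash
cat > h.py <<'E'
import numpy as np, cv2
from workcell import r, imaging, models
CAL={c:imaging.get_calibration(c) for c in("scene","top")}
F={c:240/np.tan(np.radians(CAL[c]["vertical_fov"])/2) for c in CAL}
def ray(cam,u,v):
    c=CAL[cam]; f=F[cam]
    return np.array(c["position"]),np.array(c["orientation"])@np.array([(u-c["cx"])/f,(v-c["cy"])/f,1])
def at(cam,u,v,z):
    p,d=ray(cam,u,v); return p+d*(z-p[2])/d[2]
def proj(cam,P):
    c=CAL[cam]; q=np.array(c["orientation"]).T@(np.array(P)-c["position"])
    return np.array([c["cx"],c["cy"]])+F[cam]*q[:2]/q[2]
def tri(p,q):
    A=[];B=[]
    for cam,x in(("scene",p),("top",q)):
        o,d=ray(cam,*x);d/=np.linalg.norm(d);M=np.eye(3)-np.outer(d,d);A.append(M);B.append(M@o)
    return np.linalg.lstsq(np.vstack(A),np.hstack(B),rcond=None)[0]
E
python3 - <<'E'
from sil import *
ims={c:imaging.camera(c) for c in("scene","top")}
reg={c:models.regions_of(c,"tool") for c in ims}
for name,a,b in(("A",(435,182),(170,265)),("B",(392,180),(200,310)),("C",(387,140),(163,358))):
    obs=[]
    for c,q in(("scene",a),("top",b)):
        d=min(reg[c],key=lambda d:np.hypot(*(np.array(d["bbox"][:2])-q))); m=d["pixels"]
        v,u=np.nonzero(m); obs.append((c,np.array([u.min()-.5,u.max()+.5,v.min()-.5,v.max()+.5]),m.sum()))
    for use in(obs,obs[:1],obs[1:]):
        f=lambda p:np.concatenate([feats(sil(c,*p))-o for c,o,_ in use])
        r0=at("scene",a[0],a[1]+25,0)
        s=least_squares(f,[r0[0],r0[1],1.],x_scale=[10,10,.1],loss="soft_l1")
        print(name,np.round(s.x,2),np.round(f(s.x),1))
k=ims["scene"][80:240,360:470]; k2=ims["top"][220:390,120:240]
a=cv2.resize(k,(396,576),interpolation=cv2.INTER_CUBIC);b=cv2.resize(k2,(400,567),interpolation=cv2.INTER_CUBIC)
b=cv2.copyMakeBorder(b,0,9,0,0,cv2.BORDER_CONSTANT)
cv2.imwrite("pics/crop1.png",np.hstack([a,b]))
print("rim",tri((248.3,261.9),(408.3,262)),"sh",tri((246.3,254.4),(410.5,258)))
print("jar",at("top",308,283.5,0),"spare",at("top",472,299,0))
h=cv2.resize(np.hstack([ims["scene"][235:330,205:295],ims["top"][215:310,365:455]]),None,fx=4.4,fy=4.4,interpolation=cv2.INTER_CUBIC)
cv2.imwrite("pics/crop2.png",h)
E
```

```text
A [567.09 222.35   1.4 ] [-0.5 -0.5  0.3  0.3 -0.7 -0.1 -0.2 -0. ]
A [566.82 223.67   1.4 ] [-0.  0.  0. -0.]
A [566.96 221.93   1.39] [-0.  0.  0. -0.]
B [499.06 180.49   0.98] [-0.2 -0.2  0.1  0.6 -0.1 -0.4 -0.2  0.3]
B [497.9  181.92   0.97] [ 0. -0. -0.  0.]
B [499.14 180.09   0.98] [ 0.1 -0.2 -0.3  0.2]
C [428.21 227.4    1.4 ] [ 0.5  0.4 -0.   0.2  0.3  0.2  0.2  0.3]
C [427.51 226.92   1.4 ] [ 0.1 -0.1 -0.   0. ]
C [428.55 227.8    1.4 ] [ 0. -0. -0.  0.]
rim [ 565.27704039 -151.01593989   80.29440891] sh [ 569.66990741 -153.22267169  100.60098445]
jar [534.33844262   9.12708322   0.        ] spare [ 502.46592643 -269.81767524    0.        ]
```

View pics/crop1.png

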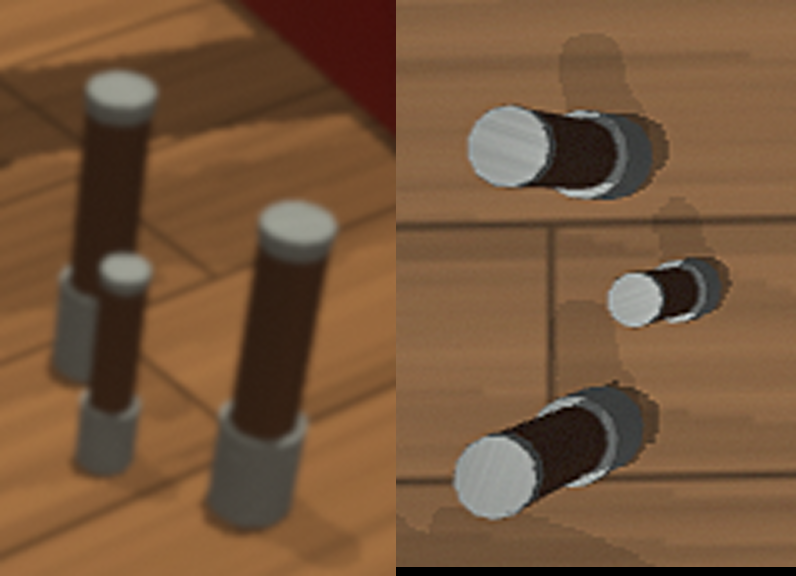

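View pics/crop2.png

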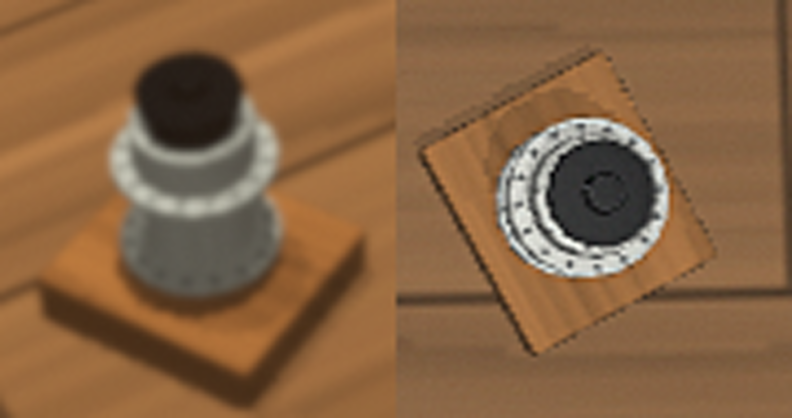

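B is the tool meant: the fitted scale is 0.98, while A and C come out at 1.40, far too big. The cover is the one in the hub at scene (247,258); the loose one at (166,299) is too small. Next I fit the cover's pose precisely.

```bash
cat > cov.py <<'E'
from h import *
from scipy.optimize import least_squares
T=np.linspace(0,2*np.pi,60)
def ring(x,y,z,rad): return np.c_[x+rad*np.cos(T),y+rad*np.sin(T),z+0*T]
def cov_pts(p,gap): # p: shoulder
    x,y,z=p
    return np.vstack([ring(x,y,z+7,7),ring(x,y,z,19),ring(x,y,z-4,19),ring(x,y,z-4-gap,15)])
def blackmask(im,u0,u1,v0,v1,k=8,thr=None):
    g=cv2.resize(im[v0:v1,u0:u1].max(2),None,fx=k,fy=k,interpolation=cv2.INTER_CUBIC)
    m=(g<thr).astype(np.uint8)
    n,l,st,ce=cv2.connectedComponentsWithStats(m)
    i=1+np.argmax(st[1:,4]); v,u=np.nonzero(l==i)
    return np.c_[u0+(u+.5)/k-.5,v0+(v+.5)/k-.5]
def sup(P,a): return (P@np.c_[np.cos(a),np.sin(a)].T).max(0)
def fit(ms,mt,gap=10,ang_s=None):
    a_s=np.radians(np.arange(180,361,15)); a_t=np.radians(np.arange(0,360,15))
    os,ot=sup(ms,a_s),sup(mt,a_t)
    pr=lambda c,p:np.array([proj(c,q) for q in cov_pts(p,gap)])
    f=lambda p:np.r_[sup(pr("scene",p),a_s)-os,sup(pr("top",p),a_t)-ot]
    s=least_squares(f,[567,-152,130.],loss="soft_l1",f_scale=.5); return s.x,f(s.x)
E
python3 - <<'E'
from cov import *
s,t=cv2.imread("pics/scene0.png"),cv2.imread("pics/top0.png")
print(s[250:270:2,247].tolist()); print(t[259,395:425:2].max(1).tolist())
for ts,tt in((60,90),(70,100),(80,110),(80,90)):
    ms=blackmask(s,225,275,240,275,thr=ts); mt=blackmask(t,392,430,243,277,thr=tt)
    x,e=fit(ms,mt); print(ts,tt,len(ms)/64,len(mt)/64,np.round(x,2),np.round(e,2))
E
```

```text
[[24, 30, 39], [25, 31, 39], [25, 32, 40], [19, 26, 35], [21, 28, 36], [24, 30, 38], [25, 31, 39], [20, 26, 35], [18, 25, 34], [41, 48, 53]]
[105, 213, 30, 55, 54, 55, 38, 68, 51, 53, 53, 46, 52, 49, 74]
60 90 377.3125 473.046875 [ 570.14 -154.06   97.26] [ 1.77  1.27  0.88  0.44  0.16 -0.17 -0.36 -0.42 -0.26  0.08  0.52  0.7
  1.2  -0.04 -1.07 -1.16 -0.38  0.14 -0.03  0.08 -0.32 -0.14 -0.24 -0.35
 -0.25 -0.14 -0.05  0.03 -0.17  0.16 -0.04  0.15 -0.62 -1.12 -0.7   0.05
  0.19]
70 100 397.40625 480.34375 [ 570.28 -153.94   98.05] [ 1.44  1.05  0.73  0.37  0.1  -0.1  -0.25 -0.35 -0.24  0.05  0.52  0.6
  1.04 -0.16 -1.21 -1.32 -0.54 -0.01 -0.19 -0.15 -0.54 -0.29 -0.39 -0.43
 -0.29 -0.12 -0.04 -0.   -0.16 -0.41 -0.52  0.15 -0.62 -1.12 -0.7  -0.06
  0.07]
80 110 415.28125 487.4375 [ 570.3  -153.86   98.67] [ 1.17  0.84  0.58  0.31  0.12 -0.08 -0.19 -0.35 -0.28  0.12  0.44  0.5
  0.83 -0.26 -1.32 -1.43 -0.63 -0.13 -0.27 -0.29 -0.65 -0.37 -0.5  -0.51
 -0.39 -0.24 -0.12 -0.05 -0.23 -0.72 -0.8   0.07 -0.7  -1.19 -0.75 -0.18
 -0.05]
80 90 415.28125 473.046875 [ 570.1  -153.87   98.48] [ 1.23  0.89  0.62  0.34  0.14 -0.09 -0.21 -0.38 -0.33  0.06  0.38  0.44
  0.76 -0.02 -1.06 -1.15 -0.37  0.15 -0.02  0.09 -0.31 -0.13 -0.22 -0.33
 -0.23 -0.11 -0.03  0.06 -0.15  0.19 -0.01  0.18 -0.6  -1.1  -0.68  0.07
  0.21]
```

```bash
python3 - <<'E'
from cov import *
s,t=cv2.imread("pics/scene0.png"),cv2.imread("pics/top0.png")
print("hub origin tri",tri((251.8,310.6),(400.2,262.5)), [np.round(tri(a,b),1) for a,b in (((248.3,261.9),(408.3,262)),((246.3,254.4),(410.5,258)),((247.3,257.1),(410.2,259.5)))])
ps=np.array([570.1,-153.9,98.]); o,d=ray("top",*proj("top",ps)); d/=-d[2]
out=[]
for zs in(98,122):
    p=ps+d*(ps[2]-zs); print(zs,p,proj("scene",p))
    for im,c,(u,v) in((s,"scene",(205,235)),(t,"top",(365,215))):
        k=cv2.resize(im[v:v+95,u:u+90],None,fx=4,fy=4,interpolation=cv2.INTER_CUBIC)
        for dz,rad,col in((0,19,(0,0,255)),(7,7,(0,0,255)),(-14,22,(255,0,0)),):
            q=np.array([proj(c,x) for x in ring(p[0],p[1],p[2]+dz,rad)])
            cv2.polylines(k,[np.int32(np.round((q-(u,v)+.5)*4))],True,col,1)
        out.append(k)
cv2.imwrite("pics/ov.png",cv2.resize(np.vstack([np.hstack(out[:2]),np.hstack(out[2:])]),None,fx=.789,fy=.789,interpolation=cv2.INTER_AREA))
E
```

```text
hub origin tri [ 568.1596643  -153.05294115  -27.70801338] [array([ 565.3, -151. ,   80.3]), array([ 569.7, -153.2,  100.6]), array([ 568.3, -152.7,   93.7])]
98 [ 570.1 -153.9   98. ] [247.09324849 256.05304082]
122 [ 569.14273876 -150.16830834  122.        ] [248.03990393 243.00153574]
```

View pics/ov.png

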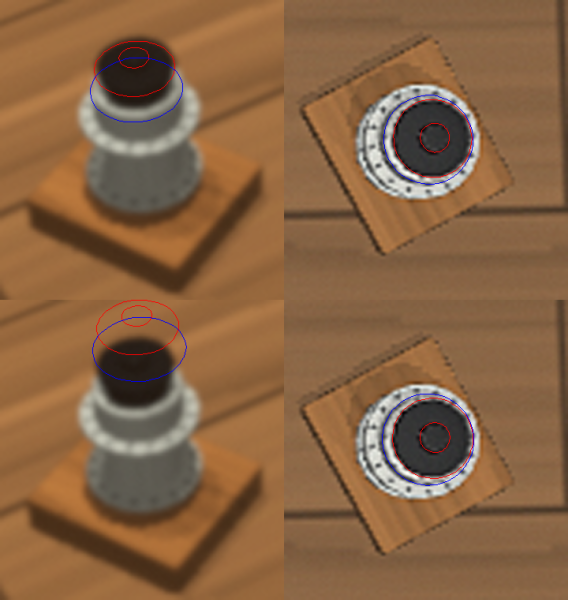

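The overlay shows shoulder z≈98 fits both views (rim ≈84), while z=122 does not. The hub axis is at about (570,−154). Before moving I check where the toolbox stands against the path.

```bash
python3 - <<'E'
from h import *
for p in((520,143),(415,72),(585,125)): print(p,at("scene",*p,0).round())
print(at("top",18,318,0).round(),at("top",18,318,120).round(),at("top",0,440,0).round()); print("toolbox corner",tri((523,98),(18,318)).round())
E
```

```text
(520, 143) [481. 555.   0.]
(415, 72) [111. 570.   0.]
(585, 125) [507. 734.   0.]
[485. 508.   0.] [492. 440. 120.] [281. 534.   0.]
toolbox corner [509. 446. 148.]
```

Emit:
servo_tool(rows="-0.04 -0.03 -0.03 -0.07; -0.085 -0.07 -0.04 -0.15; -0.13 -0.107 -0.04 -0.23; -0.176 -0.144 -0.04 -0.31; -0.222 -0.18 -0.04 -0.385", grip=0.4)

```text
clock: 2.42
tcp_pos: [392.3, 373.6, 271.6]
tcp_rot: [[-1.0, -0.003, 0.0], [-0.003, 1.0, 0.001], [-0.0, 0.001, -1.0]]
force: [0.5, 0.6, -0.4]
gripper_width: 0.703
grip_force: 0.0
```

Emit:
servo_tool(rows="-0.025 -0.045 0.01 0; -0.05 -0.09 0.02 0; -0.08 -0.14 0.04 0; -0.107 -0.191 0.06 0; -0.107 -0.193 0.07 0")

```text
clock: 3.05
tcp_pos: [500.0, 178.0, 200.6]
tcp_rot: [[-1.0, 0.006, -0.0], [0.006, 1.0, -0.001], [0.0, -0.001, -1.0]]
force: [-0.3, 0.8, 0.5]
gripper_width: 0.7
grip_force: 0.0
```

```bash
python3 - <<'E'
from h import *
print(r.get_state()["tcp_pos"],r.get_state()["force"])
E
```

```text
[499.98341152 178.03723591 200.60082117] [-0.31555772  0.80051427  0.49131721]
```

Emit:
servo_tool(rows="0.001 0.002 0.035 0; 0.001 0.002 0.08 0; 0.001 0.002 0.12 0; 0.001 0.002 0.134 0; 0.001 0.002 0.134 0")

```text
clock: 3.68
tcp_pos: [497.5, 184.7, 67.3]
tcp_rot: [[-1.0, -0.001, -0.001], [-0.001, 1.0, -0.0], [0.001, -0.0, -1.0]]
force: [0.3, 0.5, 1.0]
gripper_width: 0.698
grip_force: 0.0
```

Emit:
servo_tool(rows="0 0 0 0; 0 0 0 0; 0 0 0 0; 0 0 0 0; 0 0 0 0", grip=-1, grip_force=60)

```text
clock: 4.3
tcp_pos: [498.4, 184.6, 68.6]
tcp_rot: [[-1.0, 0.0, 0.002], [0.0, 1.0, 0.001], [-0.002, 0.001, -1.0]]
force: [-1.5, -2.7, 9.9]
gripper_width: 0.266
grip_force: 58.2
```

Emit:
servo_tool(rows="0 0 -0.01 0; 0 0 -0.05 0; 0 0 -0.1 0; -0.005 -0.03 -0.14 0; -0.015 -0.08 -0.15 0")

```text
clock: 4.92
tcp_pos: [513.5, 105.3, 220.7]
tcp_rot: [[-1.0, -0.003, 0.004], [-0.003, 1.0, 0.003], [-0.004, 0.003, -1.0]]
force: [1.0, -0.2, -3.6]
gripper_width: 0.264
grip_force: 59.5
```

Emit:
servo_tool(rows="-0.012 -0.05 0 0; -0.024 -0.1 0 0; -0.036 -0.15 0 0; -0.048 -0.2 0 0; -0.056 -0.215 0 0")

```text
clock: 5.55
tcp_pos: [568.4, -114.1, 218.1]
tcp_rot: [[-1.0, 0.004, 0.001], [0.004, 1.0, -0.001], [-0.001, -0.001, -1.0]]
force: [-0.2, 1.4, -3.2]
gripper_width: 0.261
grip_force: 59.3
```

Emit:
servo_tool(rows="0 -0.01 0 0; 0 -0.03 0.01 0; 0 -0.042 0.015 0; 0 -0.042 0.017 0; 0 -0.042 0.017 0")

```text
clock: 6.18
tcp_pos: [568.7, -151.5, 200.4]
tcp_rot: [[-1.0, -0.001, -0.0], [-0.001, 1.0, 0.0], [0.0, 0.0, -1.0]]
force: [0.3, -0.4, -3.6]
gripper_width: 0.265
grip_force: 59.5
```

```bash
python3 - <<'E'
from sil import *
s0=r.get_state()
ims={c:imaging.camera(c) for c in("scene","top")}
for c in ims: cv2.imwrite(f"pics/{c}1.png",ims[c])
print(s0["clock"],s0["tcp_pos"],s0["force"],s0["torque"],s0["tcp_rot"].round(4).tolist())
for c in ims:
    for d in models.regions_of(c,"tool"): print(c,np.round(d["bbox"],1),round(d["conf"],2))
a=cv2.resize(ims["scene"][150:310,180:320],None,fx=2.8,fy=2.8,interpolation=cv2.INTER_CUBIC);b=cv2.resize(ims["top"][180:340,340:480],None,fx=2.8,fy=2.8,interpolation=cv2.INTER_CUBIC)
cv2.imwrite("pics/c3.png",np.hstack([a,b]))
E
```

```text
6.175 [ 568.70744788 -151.53128494  200.37165709] [ 0.29496026 -0.39354762 -3.55497339] [ 0.0114889 -0.0087465 -0.0264969] [[-1.0, -0.0011, -0.0002], [-0.0011, 1.0, 0.0004], [0.0002, 0.0004, -1.0]]
scene [247.2 206.9  20.7  77.8] 0.97
scene [387.9 139.9  29.1  86.3] 0.58
scene [435.1 180.9  35.3  95.3] 0.57
top [167.7 264.9  53.6  27.2] 0.87
top [164.4 355.9  55.9  43.3] 0.67
```

View pics/c3.png

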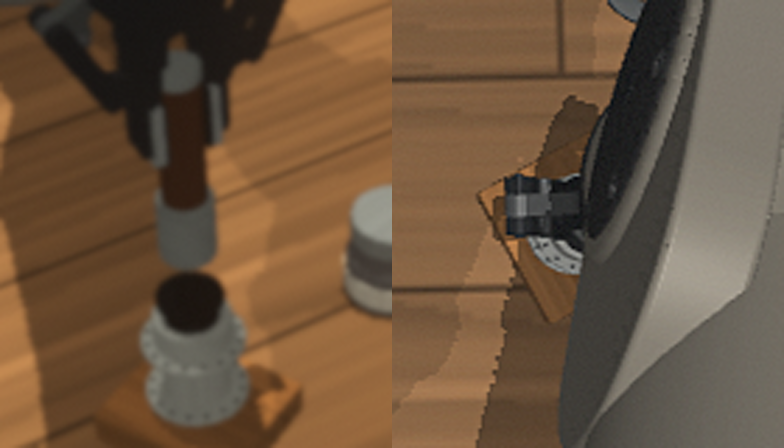

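```bash
cat > foot.py <<'E'
from cov import *
def footfit(im,zf,box,k=8,dbg=None):
    u0,u1,v0,v1=box
    hs=cv2.cvtColor(im[v0:v1,u0:u1],cv2.COLOR_BGR2HSV)
    S=cv2.resize(hs[...,1].astype(np.float32),None,fx=k,fy=k,interpolation=cv2.INTER_CUBIC)
    out=[]
    for thr in(70,90,110):
        m=(S<thr).astype(np.uint8); n,l,st,_=cv2.connectedComponentsWithStats(m)
        i=1+np.argmax(st[1:,4]); v,u=np.nonzero(l==i); M=np.c_[u0+(u+.5)/k-.5,v0+(v+.5)/k-.5]
        a=np.radians(np.arange(0,181,15)); o=sup(M,a)
        pr=lambda p:np.array([proj("scene",q) for q in np.vstack([ring(p[0],p[1],zf,15.5),ring(p[0],p[1],zf+38,15.5)])])
        f=lambda p:sup(pr(p),a)-o
        s=least_squares(f,[569,-152.],loss="soft_l1",f_scale=.5)
        out.append((thr,len(M)/64,s.x.round(2),f(s.x).round(2)))
    return out,S
E
python3 - <<'E'
from foot import *
im=cv2.imread("pics/scene1.png")
hs=cv2.cvtColor(im,cv2.COLOR_BGR2HSV)
for v in(225,232,238,242,245,248): print(v,hs[v,230:266,1].tolist())
o,S=footfit(im,131.8,(228,266,221,248))
for x in o: print(x)
for ts in(60,70,80):
    ms=blackmask(im,225,275,243,275,thr=ts); a=np.radians(np.arange(180,361,15)); os=sup(ms,a)
    for im_z in(97,98,99):
        f=lambda p:sup(np.array([proj("scene",q) for q in cov_pts((p[0],p[1],im_z),10)]),a)-os
        q=least_squares(f,[569,-152.],loss="soft_l1",f_scale=.5); print(ts,im_z,q.x.round(2),f(q.x).round(2))
E
```

```text
225 [149, 149, 151, 148, 133, 96, 52, 28, 28, 24, 32, 36, 42, 54, 60, 63, 56, 49, 45, 39, 34, 30, 23, 23, 27, 43, 88, 128, 147, 150, 150, 150, 151, 149, 150, 150]
232 [152, 148, 151, 151, 143, 120, 75, 33, 26, 20, 20, 23, 23, 22, 25, 22, 22, 26, 23, 23, 23, 23, 26, 27, 27, 34, 71, 117, 142, 149, 149, 149, 149, 149, 150, 151]
238 [150, 151, 150, 147, 149, 135, 97, 56, 30, 26, 23, 23, 22, 22, 19, 22, 19, 22, 22, 26, 23, 23, 23, 26, 30, 31, 65, 111, 138, 147, 149, 151, 151, 151, 150, 153]
242 [151, 151, 149, 151, 148, 149, 137, 109, 73, 45, 29, 26, 26, 23, 23, 23, 19, 22, 22, 22, 26, 23, 26, 32, 51, 90, 124, 144, 150, 151, 150, 150, 150, 149, 149, 152]
245 [148, 151, 151, 150, 150, 151, 150, 148, 145, 135, 122, 99, 79, 60, 48, 40, 40, 42, 48, 56, 72, 97, 118, 134, 142, 146, 149, 150, 148, 150, 149, 151, 148, 150, 149, 148]
248 [150, 153, 150, 152, 148, 147, 151, 150, 147, 149, 145, 140, 130, 127, 115, 102, 108, 109, 117, 117, 118, 127, 130, 136, 141, 146, 150, 151, 150, 148, 149, 147, 148, 149, 147, 147]
(70, 416.640625, array([ 567.97, -151.19]), array([ 1.2 ,  0.9 ,  0.65,  0.34,  0.0
[... 612 characters left out ...]
.85  0.55  0.15 -0.06 -0.49 -0.59 -0.04  0.03  0.24  0.48  0.46
  0.66]
70 97 [ 567.41 -153.27] [ 0.89  0.6   0.39  0.08 -0.01 -0.61 -0.63  0.04  0.11  0.23  0.39  0.28
  0.4 ]
70 98 [ 568.39 -153.74] [ 0.91  0.62  0.4   0.08 -0.01 -0.62 -0.63  0.04  0.11  0.23  0.4   0.29
  0.42]
70 99 [ 569.38 -154.21] [ 0.93  0.64  0.41  0.09 -0.01 -0.62 -0.64  0.03  0.11  0.23  0.4   0.3
  0.43]
80 97 [ 560.01 -150.5 ] [ 0.9   1.58  1.75 -0.27 -1.55 -1.77 -0.68  0.06  1.78  2.06  1.28  0.25
 -0.76]
80 98 [ 561.01 -150.97] [ 0.92  1.6   1.76 -0.26 -1.55 -1.77 -0.69  0.05  1.78  2.06  1.28  0.25
 -0.75]
80 99 [ 562.   -151.45] [ 0.95  1.62  1.77 -0.25 -1.54 -1.77 -0.69  0.05  1.78  2.06  1.28  0.26
 -0.73]
```

Emit:
servo_tool(rows="0 -0.001 0.006 0; -0.0005 -0.0025 0.012 0; -0.0005 -0.0025 0.018 0; -0.0005 -0.0025 0.022 0; -0.0005 -0.0025 0.022 0")

```text
clock: 7.0
tcp_pos: [569.0, -155.1, 177.9]
tcp_rot: [[-1.0, -0.0, -0.001], [-0.0, 1.0, -0.0], [0.001, -0.0, -1.0]]
force: [0.9, -0.5, -3.6]
gripper_width: 0.266
grip_force: 59.5
```

```bash
python3 - <<'E'
from foot import *
s0=r.get_state(); print(s0["clock"],s0["tcp_pos"],s0["force"])
im=imaging.camera("scene"); cv2.imwrite("pics/scene2.png",im)
s0=r.get_state(); print(s0["clock"],s0["tcp_pos"],s0["force"])
p=s0["tcp_pos"];zf=p[2]-68.6
k=cv2.resize(im[195:285,200:295],None,fx=6,fy=6,interpolation=cv2.INTER_CUBIC)
for (x,y,z,rad,col) in((p[0],p[1],zf,15.5,(0,255,0)),(p[0],p[1],zf+38,15.5,(0,255,0)),(569.7,-154,98,19,(0,0,255)),(569.7,-154,105,7,(0,0,255))):
    q=np.array([proj("scene",a) for a in ring(x,y,z,rad)]); cv2.polylines(k,[np.int32(np.round((q-(200,195)+.5)*6))],True,col,1)
cv2.imwrite("pics/c4.png",k)
E
```

```text
7.0 [ 568.95786323 -155.060778    177.93970539] [ 0.93344203 -0.46559662 -3.56075354]
7.05 [ 569.10057265 -155.06950024  178.20042581] [-0.05917132 -0.58474935 -2.47091388]
```

View pics/c4.png

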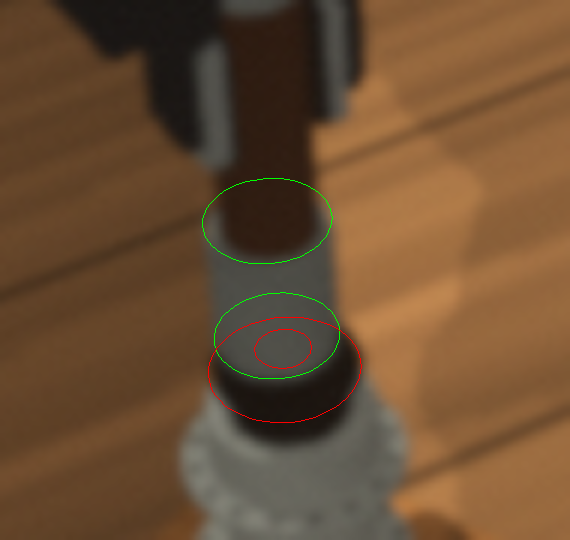

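Emit:
servo_tool(rows="-0.0004 0.0009 0 0; -0.0004 0.0009 0.0015 0; -0.0004 0.0009 0.003 0; -0.0004 0.0009 0.004 0; -0.0004 0.0009 0.005 0")

```text
clock: 7.68
tcp_pos: [569.5, -154.2, 173.2]
tcp_rot: [[-1.0, -0.0, -0.0], [-0.0, 1.0, -0.0], [0.0, -0.0, -1.0]]
force: [0.1, 0.3, -3.3]
gripper_width: 0.264
grip_force: 59.5
```

Emit:
servo_tool(rows="0 0 0.0004 0; 0 0 0.0008 0; 0 0 0.001 0; 0 0 0.001 0; 0 0 0.001 0")

```text
clock: 8.3
tcp_pos: [569.5, -154.2, 172.3]
tcp_rot: [[-1.0, -0.0, -0.0], [-0.0, 1.0, -0.0], [0.0, -0.0, -1.0]]
force: [-0.7, 0.5, -3.8]
gripper_width: 0.261
grip_force: 59.5
```

Emit:
servo_tool(rows="0 0 0.0004 0; 0 0 0.0008 0; 0 0 0.0012 0; 0 0 0.0015 0; 0 0 0.0015 0")

```text
clock: 8.93
tcp_pos: [569.5, -154.1, 170.8]
tcp_rot: [[-1.0, -0.0, -0.0], [-0.0, 1.0, -0.0], [0.0, -0.0, -1.0]]
force: [-0.2, -0.2, -3.0]
gripper_width: 0.265
grip_force: 59.5
```

Emit:
servo_tool(rows="0 0 0.0003 0; 0 0 0.0006 0; 0 0 0.0009 0; 0 0 0.0012 0; 0 0 0.0012 0")

```text
clock: 9.55
tcp_pos: [569.7, -154.1, 169.8]
tcp_rot: [[-1.0, -0.0, 0.0], [-0.0, 1.0, 0.0], [-0.0, 0.0, -1.0]]
force: [0.7, 0.9, 0.6]
gripper_width: 0.265
grip_force: 59.7
```

```bash
python3 - <<'E'
from foot import *
im=imaging.camera("scene"); cv2.imwrite("pics/scene3.png",im)
s0=r.get_state(); p=s0["tcp_pos"]; print(s0["clock"],p,s0["force"],s0["torque"])
b=cv2.imread("pics/scene0.png"); a2=cv2.imread("pics/scene2.png")
for c in(244,247,250):
  for n,i in(("0",b),("2",a2),("3",im)): print(c,n,i[238:284,c].max(1).tolist())
for z in(98,101.4,105): print(z,"foot bottom row",proj("scene",(0,0,0))[1] and np.array([proj("scene",q) for q in ring(569.7,-154,z,15.5)])[:,1].max(), "if shoulder here, flange front bottom",np.array([proj("scene",q) for q in ring(569.7,-154,z-4,19)])[:,1].max())
k=cv2.resize(im[195:285,200:295],None,fx=6,fy=6,interpolation=cv2.INTER_CUBIC); cv2.imwrite("pics/c5.png",k)
E
```

```text
9.6 [ 569.67144645 -154.09582689  169.76141406] [0.63078057 1.02218672 0.48769489] [ 0.40516206 -0.10195061 -0.00522727]
244 0 [162, 161, 161, 162, 162, 158, 155, 151, 134, 99, 60, 42, 40, 38, 38, 38, 36, 34, 34, 36, 37, 39, 38, 39, 39, 36, 34, 33, 34, 39, 64, 115, 155, 153, 124, 102, 97, 96, 97, 97, 103, 127, 163, 181, 176, 149]
244 2 [65, 74, 77, 77, 77, 79, 79, 79, 80, 79, 79, 80, 80, 81, 80, 81, 79, 78, 77, 71, 54, 37, 30, 27, 26, 27, 26, 27, 27, 35, 57, 87, 108, 112, 107, 105, 106, 104, 105, 103, 103, 105, 110, 115, 118, 113]
244 3 [48, 48, 49, 53, 63, 73, 75, 76, 75, 78, 79, 79, 79, 79, 80, 79, 80, 79, 80, 80, 79, 79, 77, 70, 52, 35, 28, 27, 27, 34, 57, 89, 109, 114, 109, 104, 105, 105, 104, 104, 104, 106, 110, 115, 118, 112]
247 0 [161, 162, 163, 162, 158, 155, 151, 142, 117, 78, 49, 40, 39, 39, 39, 41, 40, 37, 35, 34, 36, 38, 38, 39, 39, 38, 35, 34, 34, 36, 53, 101, 147, 156, 132, 106, 98, 98, 97, 98, 101, 115, 145, 172, 181, 163]
247 2 [70, 77, 78, 76, 77, 77, 79, 78, 78, 80, 79, 80, 79, 80, 80, 80, 80, 80, 78, 71, 53, 36, 28, 27, 26, 27, 27, 28, 28, 31, 45, 70, 94, 102, 105
[... 466 characters left out ...]
 163]
250 2 [76, 76, 76, 76, 75, 77, 78, 76, 77, 77, 77, 77, 77, 78, 78, 78, 78, 78, 73, 61, 43, 31, 27, 28, 27, 27, 27, 28, 30, 34, 53, 80, 96, 101, 103, 101, 104, 105, 105, 104, 103, 103, 100, 103, 107, 106]
250 3 [48, 49, 53, 63, 73, 77, 77, 78, 77, 78, 77, 78, 78, 77, 79, 79, 78, 78, 78, 79, 80, 78, 76, 68, 50, 34, 29, 28, 29, 34, 53, 80, 96, 102, 102, 103, 103, 104, 104, 104, 103, 102, 101, 101, 102, 103]
98 foot bottom row 263.1857993548702 if shoulder here, flange front bottom 266.77542065037153
101.4 foot bottom row 261.54197080796115 if shoulder here, flange front bottom 265.14069507220074
105 foot bottom row 259.7925086330644 if shoulder here, flange front bottom 263.40092177405796
```

View pics/c5.png

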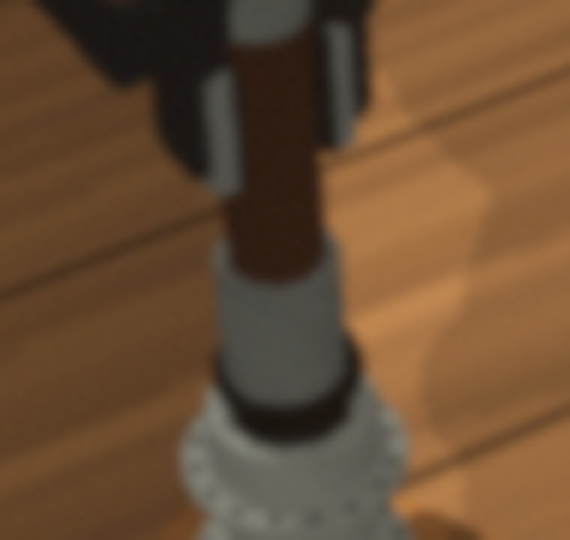

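The foot is seated. About 6.4 px of black shows below it, where 7 px is expected when seated and about 10 px if it stood on the knob. I press in small steps.

Emit:
servo_tool(rows="0 0 0.0002 0; 0 0 0.0004 0; 0 0 0.0006 0; 0 0 0.0008 0; 0 0 0.001 0")

```text
clock: 10.22
tcp_pos: [569.7, -154.3, 168.8]
tcp_rot: [[-1.0, -0.0, 0.0], [-0.0, 1.0, -0.0], [-0.0, -0.0, -1.0]]
force: [0.4, 1.6, 4.6]
gripper_width: 0.265
grip_force: 60.1
```

Emit:
servo_tool(rows="0 0 0.0002 0; 0 0 0.0004 0; 0 0 0.0006 0; 0 0 0.0008 0; 0 0 0.001 0")

```text
clock: 10.85
tcp_pos: [569.8, -154.4, 168.0]
tcp_rot: [[-1.0, -0.0, 0.001], [-0.0, 1.0, -0.0], [-0.001, -0.0, -1.0]]
force: [-0.8, 0.8, 10.0]
gripper_width: 0.264
grip_force: 60.2
```

Emit:
servo_tool(rows="0 0 0.0001 0; 0 0 0.0002 0; 0 0 0.0003 0; 0 0 0.0004 0; 0 0 0.0005 0")

```text
clock: 11.48
tcp_pos: [569.8, -154.4, 167.5]
tcp_rot: [[-1.0, -0.0, 0.001], [-0.0, 1.0, -0.0], [-0.001, -0.0, -1.0]]
force: [0.2, 0.8, 6.8]
gripper_width: 0.265
grip_force: 60.4
```

Emit:
servo_tool(rows="0 0 0.0001 0; 0 0 0.0003 0; 0 0 0.0005 0; 0 0 0.0006 0; 0 0 0.0007 0")

```text
clock: 12.1
tcp_pos: [569.8, -154.3, 166.7]
tcp_rot: [[-1.0, -0.0, 0.001], [-0.0, 1.0, -0.0], [-0.001, -0.0, -1.0]]
force: [-0.4, 1.1, 6.8]
gripper_width: 0.27
grip_force: 60.3
```

Emit:
servo_tool(rows="0 0 0.0001 0; 0 0 0.0002 0; 0 0 0.0003 0; 0 0 0.0004 0; 0 0 0.0005 0")

```text
clock: 12.72
tcp_pos: [569.9, -154.3, 166.3]
tcp_rot: [[-1.0, -0.0, 0.001], [-0.0, 1.0, -0.0], [-0.001, -0.0, -1.0]]
force: [0.7, 0.7, 0.9]
gripper_width: 0.266
grip_force: 60.1
```

Emit:
servo_tool(rows="0 0 0.0002 0; 0 0 0.0004 0; 0 0 0.0006 0; 0 0 0.0008 0; 0 0 0.001 0")

```text
clock: 13.35
tcp_pos: [569.3, -154.2, 164.6]
tcp_rot: [[-1.0, -0.0, -0.001], [-0.0, 1.0, -0.0], [0.001, -0.0, -1.0]]
force: [1.1, 0.4, 0.3]
gripper_width: 0.262
grip_force: 59.6
```

Emit:
servo_tool(rows="0 0 0.0002 0; 0 0 0.0004 0; 0 0 0.0006 0; 0 0 0.0008 0; 0 0 0.001 0")

```text
clock: 13.98
tcp_pos: [569.5, -154.2, 163.9]
tcp_rot: [[-1.0, -0.0, -0.0], [-0.0, 1.0, 0.0], [0.0, 0.0, -1.0]]
force: [0.8, -0.7, -3.7]
gripper_width: 0.268
grip_force: 59.8
```

Emit:
servo_tool(rows="0 0 0.0002 0; 0 0 0.0004 0; 0 0 0.0006 0; 0 0 0.0008 0; 0 0 0.001 0")

```text
clock: 14.6
tcp_pos: [569.5, -154.1, 162.9]
tcp_rot: [[-1.0, -0.0, -0.0], [-0.0, 1.0, 0.0], [0.0, 0.0, -1.0]]
force: [-0.0, 0.2, -1.7]
gripper_width: 0.262
grip_force: 59.8
```

Emit:
servo_tool(rows="0 0 0.0002 0; 0 0 0.0004 0; 0 0 0.0006 0; 0 0 0.0008 0; 0 0 0.001 0")

```text
clock: 15.22
tcp_pos: [569.5, -154.2, 161.9]
tcp_rot: [[-1.0, -0.0, -0.0], [-0.0, 1.0, -0.0], [0.0, -0.0, -1.0]]
force: [-0.3, 0.3, -2.5]
gripper_width: 0.264
grip_force: 59.8
```

Emit:
servo_tool(rows="0 0 0.0001 0; 0 0 0.0002 0; 0 0 0.0003 0; 0 0 0.0004 0; 0 0 0.0005 0")

```text
clock: 15.85
tcp_pos: [569.5, -154.2, 161.4]
tcp_rot: [[-1.0, -0.0, -0.0], [-0.0, 1.0, -0.0], [0.0, -0.0, -1.0]]
force: [0.5, 0.5, -3.2]
gripper_width: 0.268
grip_force: 59.8
```

Emit:
servo_tool(rows="0 0 0.0001 0; 0 0 0.0002 0; 0 0 0.0003 0; 0 0 0.0004 0; 0 0 0.0006 0")

```text
clock: 16.48
tcp_pos: [569.8, -154.2, 161.3]
tcp_rot: [[-1.0, -0.0, 0.001], [-0.0, 1.0, 0.0], [-0.001, 0.0, -1.0]]
force: [-1.4, 1.1, 8.9]
gripper_width: 0.266
grip_force: 60.5
```

Emit:
servo_tool(rows="0 0 0.0001 0; 0 0 0.0002 0; 0 0 0.0003 0; 0 0 0.0004 0; 0 0 0.0005 0")

```text
clock: 17.1
tcp_pos: [570.1, -154.3, 161.2]
tcp_rot: [[-1.0, -0.0, 0.001], [-0.0, 1.0, 0.0], [-0.001, 0.0, -1.0]]
force: [-2.9, 1.8, 13.7]
gripper_width: 0.263
grip_force: 61.0
```

Emit:
servo_tool(rows="0 0 0 0; 0 0 0 0; 0 0 0 0; 0 0 0 0; 0 0 0 0")

```text
clock: 17.73
tcp_pos: [570.1, -154.3, 161.2]
tcp_rot: [[-1.0, -0.0, 0.001], [-0.0, 1.0, 0.0], [-0.001, 0.0, -1.0]]
force: [-2.6, 0.6, 13.6]
gripper_width: 0.263
grip_force: 61.0
```

```bash
python3 - <<'E'
from foot import *
im=imaging.camera("scene"); cv2.imwrite("pics/scene4.png",im)
for i in range(3):
    imaging.camera("scene"); s0=r.get_state(); print(s0["clock"],s0["tcp_pos"],s0["force"])
for c in(244,247,250): print(c,im[250:284,c].max(1).tolist())
E
```

```text
17.825 [ 570.06365109 -154.25989548  161.23136149] [-1.95829039  0.51083784 13.47277323]
17.875 [ 570.09919317 -154.28729482  161.24985922] [-2.4516876   1.78558299 13.24234878]
17.925 [ 570.06873732 -154.24832701  161.24486945] [-2.95091029  0.65546613 12.4857428 ]
244 [76, 77, 79, 79, 79, 80, 80, 80, 80, 80, 81, 79, 79, 77, 77, 70, 53, 37, 45, 74, 101, 110, 107, 105, 104, 104, 104, 104, 103, 105, 110, 114, 116, 111]
247 [76, 77, 79, 78, 79, 79, 80, 80, 81, 80, 80, 80, 80, 79, 79, 72, 59, 42, 37, 56, 83, 100, 104, 105, 105, 104, 105, 104, 105, 102, 101, 98, 100, 102]
250 [78, 77, 77, 78, 78, 77, 79, 80, 79, 79, 78, 79, 78, 80, 77, 71, 53, 38, 40, 63, 88, 100, 101, 102, 103, 104, 103, 103, 103, 103, 100, 99, 99, 102]
```

Force is steady and the arm is blocked rigidly, after the give-way and drop: the cover is home, held at about 16 N for more than 0.8 s. I lift off and check it.

Emit:
servo_tool(rows="0 0 -0.002 0; 0 0 -0.006 0; 0 0 -0.015 0; 0 0 -0.03 0; 0 0 -0.05 0")

```text
clock: 18.55
tcp_pos: [569.5, -154.2, 211.4]
tcp_rot: [[-1.0, -0.0, -0.0], [-0.0, 1.0, -0.0], [0.0, -0.0, -1.0]]
force: [-0.5, 0.3, -3.3]
gripper_width: 0.262
grip_force: 59.4
```

Emit:
servo_tool(rows="-0.01 0.03 0 0; -0.025 0.08 0 0; -0.042 0.13 0 0; -0.059 0.18 0 0; -0.07 0.214 0 0")

```text
clock: 19.18
tcp_pos: [640.1, 62.8, 211.3]
tcp_rot: [[-1.0, -0.002, 0.001], [-0.002, 1.0, 0.001], [-0.001, 0.001, -1.0]]
force: [0.1, -0.9, -3.5]
gripper_width: 0.265
grip_force: 59.5
```

```bash
python3 - <<'E'
from cov import *
s=imaging.camera("scene"); t=imaging.camera("top"); cv2.imwrite("pics/scene5.png",s); cv2.imwrite("pics/top5.png",t)
print(r.get_state()["tcp_pos"],r.get_state()["force"])
for ts,tt in((60,90),(70,90)):
    ms=blackmask(s,225,275,240,275,thr=ts); mt=blackmask(t,392,430,243,277,thr=tt)
    x,e=fit(ms,mt,gap=0); print(len(ms)/64,len(mt)/64,x.round(2),e.round(1))
print(s[245:280,247].max(1).tolist())
# final spot free? 
print(proj("top",(640,60,0)),proj("scene",(640,60,0)))
k=np.hstack([cv2.resize(s[225:315,205:295],None,fx=4.4,fy=4.4,interpolation=cv2.INTER_CUBIC),cv2.resize(t[215:305,365:455],None,fx=4.4,fy=4.4,interpolation=cv2.INTER_CUBIC)]); cv2.imwrite("pics/c6.png",k)
E
```

```text
[640.32704641  65.17492483 210.80719071] [ 0.44549244 -0.19105361 -2.84319955]
284.90625 450.25 [ 569.99 -153.88   87.69] [ 2.1  1.6  1.   0.5 -0.1 -0.4 -0.4 -0.3 -0.1  0.1  0.5  0.9  1.4  0.5
  0.   0.1  0.2  0.1  0.1  0.2  0.1  0.3  0.3  0.2  0.3  0.7  0.2  0.4
  0.1  0.2 -0.   0.3  0.1  0.3  0.3  0.1  0.2]
301.125 450.25 [ 569.96 -153.78   88.36] [ 1.9  1.5  0.9  0.3 -0.1 -0.3 -0.5 -0.3 -0.1  0.1  0.4  0.8  1.2  0.5
  0.1  0.1  0.2  0.1  0.1  0.2  0.1  0.3  0.3  0.2  0.3  0.7  0.2  0.4
  0.1  0.2 -0.   0.3  0.1  0.3  0.3  0.1  0.2]
[164, 163, 162, 160, 154, 137, 97, 58, 43, 41, 42, 42, 43, 43, 39, 36, 35, 38, 40, 41, 41, 39, 41, 54, 113, 173, 181, 150, 118, 108, 108, 106, 107, 109, 126]
[277.44393137 222.75623071] [383.38378977 275.50366284]
```

View pics/c6.png

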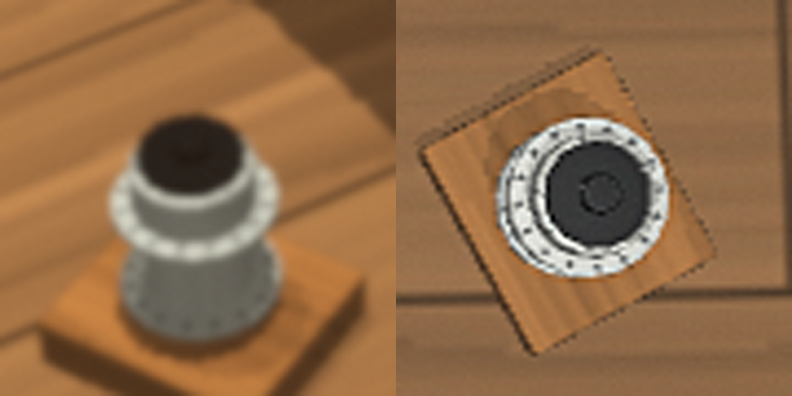

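The cover sits flush on the rim, about 10 mm lower than before. I set the tool down at (640,65), which is clear.

Emit:
servo_tool(rows="0 0 0.03 0; 0 0 0.07 0; 0 0 0.11 0; 0 0 0.132 0; 0 0 0.137 0")

```text
clock: 19.9
tcp_pos: [639.0, 59.3, 72.7]
tcp_rot: [[-1.0, 0.0, -0.002], [0.0, 1.0, -0.001], [0.002, -0.001, -1.0]]
force: [-0.0, 0.6, -3.1]
gripper_width: 0.265
grip_force: 59.5
```

Emit:
servo_tool(rows="0 0 0.001 0; 0 0 0.002 0; 0 0 0.003 0; 0 0 0.003 0; 0 0 0.003 0")

```text
clock: 20.52
tcp_pos: [639.6, 59.9, 70.5]
tcp_rot: [[-1.0, -0.0, 0.0], [-0.0, 1.0, 0.0], [-0.0, 0.0, -1.0]]
force: [0.4, 0.9, -3.5]
gripper_width: 0.268
grip_force: 59.5
```

Emit:
servo_tool(rows="0 0 0.0005 0; 0 0 0.001 0; 0 0 0.0015 0; 0 0 0.0018 0; 0 0 0.0018 0")

```text
clock: 21.15
tcp_pos: [639.6, 59.8, 68.7]
tcp_rot: [[-1.0, -0.0, 0.0], [-0.0, 1.0, 0.0], [-0.0, 0.0, -1.0]]
force: [-0.3, -0.8, 1.2]
gripper_width: 0.265
grip_force: 59.7
```

Bench contact came at the expected height (68.7). I release the tool and back off.

Emit:
servo_tool(rows="0 0 0 0; 0 0 0 0; 0 0 0 0; 0 0 0 0; 0 0 0 0", grip=0.5)

```text
clock: 21.78
tcp_pos: [639.5, 59.8, 68.5]
tcp_rot: [[-1.0, -0.0, -0.0], [-0.0, 1.0, -0.0], [0.0, -0.0, -1.0]]
force: [-0.5, 0.3, -0.1]
gripper_width: 0.747
grip_force: 0.0
```

Emit:
servo_tool(rows="0 0 -0.02 0; 0 0 -0.06 0; 0 0 -0.1 0; 0 0 -0.15 0; 0 0 -0.18 0")

```text
clock: 22.4
tcp_pos: [640.1, 59.6, 252.7]
tcp_rot: [[-1.0, 0.0, 0.003], [0.0, 1.0, 0.001], [-0.003, 0.001, -1.0]]
force: [0.3, 0.1, -0.4]
gripper_width: 0.754
grip_force: 0.0
```

Emit:
servo_tool(rows="0 0.05 0 0; 0 0.1 0 0; 0 0.15 0 0; 0 0.15 0 0; 0 0.15 0 0")

```text
clock: 23.02
tcp_pos: [639.6, 209.3, 249.5]
tcp_rot: [[-1.0, 0.0, 0.001], [0.0, 1.0, -0.0], [-0.001, -0.0, -1.0]]
force: [-0.3, -0.9, -0.3]
gripper_width: 0.747
grip_force: 0.0
```

```bash
python3 - <<'E'
from sil import *
s=imaging.camera("scene"); print(r.get_state()["clock"],r.get_state()["tcp_pos"])
for n in("tool","jar","lockring","spanner"):
    for d in models.regions_of("scene",n): print(n,np.round(d["bbox"],1),round(d["conf"],2))
print(feats(sil("scene",639.6,60,1)))
cv2.imwrite("pics/end.png",s)
E
```

```text
23.075 [639.72592052 208.62491167 249.47154802]
tool [388.  140.8  29.3  88. ] 0.87
tool [386.9 250.   23.9  66.2] 0.73
tool [435.6 183.1  36.6  93.5] 0.7
jar [320.8 238.9  35.2  47. ] 0.68
lockring [270.4 385.4  50.   43.6] 0.85
spanner [497.3 276.4  75.2  70.6] 0.96
[373.97244596 398.08202316 215.76031727 282.04398024]
```

View pics/end.png

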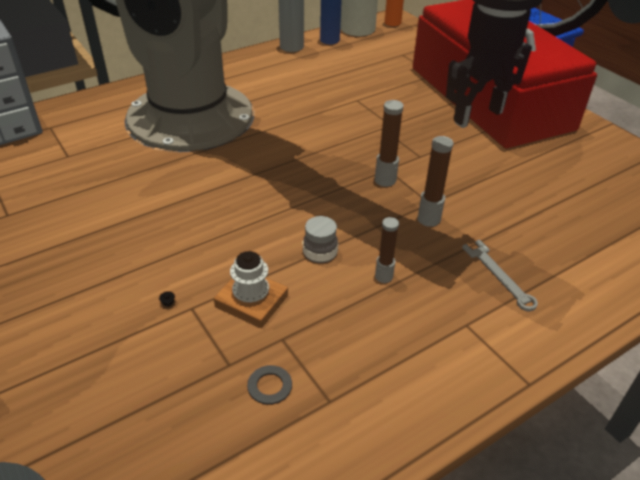

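The tool stands upright at (387,250), clear of the hub. The cover is flush at (248,261), and the jar, spanner and lockring are unmoved.

```bash
python3 -c "
from workcell import r
print(r.close_job())"
```

```text
the job is handed in; nothing more can be done
None
```

The job is handed in: the cover is pressed home and looks flush in the last pictures, it was held at about 16 N for over half a second, the tool stands upright clear of the hub, and the jar, spanner and lockring have not moved; no verdict came back.

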